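# Offer a door stile up to its jamb hinge and hold the knuckles in line for the pin

## Robot

A 6-joint arm with a two-finger parallel gripper is mounted at the origin on the work surface; the furniture and walls round the work are solid. World frame = base frame: x ahead of the robot, y to its left, z up, the work surface at z = 0. Lengths are in m, angles in rad, forces in N, time in s.
With the tool pointing down it reaches from about 0.325 to 0.775 m from the base axis. Payload 9.3 kg.
Tool frame: the origin (TCP) lies midway between the tips of the shut fingers; the grasp point (between the pads) lies 19 mm behind it (ctrl.grip_depth is the distance from the TCP to the grasp point, in m); z points along the fingers, y is the line along which they close (so a half turn about z gives the same grasp; the last joint's range is limited). The gripper opens to 85 mm and grips with 20 to 120 N. Pads are 22 mm wide; open, the fingers measure 114 mm over their backs; the gripper's body (76 mm by 85 mm) begins 54 mm behind the grasp point. The pads swing forward as they close: fully open they stand 13 mm farther back than shut.
Start: joints at [1.047, 0.259, 0.021, 1.334, 0, 1.418], TCP at [0.199, 0.513, 0.231] pointing down, gripper open.
Joint ranges: [-3.04, 3.04], [-0.91, 1.82], [-1.04, 1.36], [-1.92, 1.95], [-1.52, 1.45], [-3.14, 3.14]. Speed limits (rad/s): [2.22, 2.22, 2.79, 3.14, 3.14, 3.14].

## Interface

Orientations are given as a 3x3 rotation matrix whose columns are the frame's x, y, z axes.
In Python, from plant import ctrl, capture, camera_info, trace, tip_of gives the robot as it stands.
- The arm moves only by the tool move_arm, never from a script. Its argument "targets" is a list of rows, each a list of 7 numbers: the shift along the tool's x, y, z in m, then the turn, a rotation vector about the tool's x, y, z in rad, then the closure, from 0 (fully open) to 1 (shut). In form: [[x, y, z, wx, wy, wz, claw], ...]. A call has 1 to 12 rows; each row is the pose to reach, as a shift and turn from the pose commanded when the call began, along the tool's axes at that moment; what a row does not reach only later rows make up. A row lasts 1/8 s, in which the tool goes at most 62.5 mm and 10.7 degrees, less where a joint would pass 70% of its speed; a pose out of reach is approached as far as the arm can. A call with a gripper value outside its range is refused whole. The fingers move at their own pace and stop on an object; "squeeze" is the grip in N (left out, the last holds). Time passes only in rows, so rows that repeat a pose let the fingers close. It gives the time, the measured TCP pose, the force, the opening and the grip force at its end, in the units of the state.
- ctrl.state(): the state, without advancing time (a new reading comes with each control period).
- capture(name): name is "scene" or "top" or "wrist"; returns the picture (420x560x3 uint8, red, green, blue); there is no depth.
- camera_info(name): a dict with "fx", "fy", "cx", "cy" (pixels), "k1" (the pictures are not rectified: a ray, as slopes to the right and down, at radius r is drawn at 1 + k1 r^2 times it, then the intrinsics apply), "position" and "rotation" of the camera in the world. Camera axes: x right, y down, z forward; pixel columns grow to the right and rows downward; lengths in m; the calibration is good to about 2 mm. A picture is of the moment at which its call begins: read the wrist's pose just before it. camera_info takes no time and is no camera call; for the wrist camera it gives the pose at the moment of the call.
- ctrl.finish_job(): hands the job in; it is judged then, once.
Trained networks look in the newest picture that a camera, given by its name, has taken for a name from the list of things; names that differ only in an ending like _2 or _b are one class to them, and where a whole thing is asked for, a point or a joint stands for the part that bears it (a point fixed in the world has none). Each returns a list of dicts, best first, with "conf" (0 to 1); they miss things now and then, are a little off and sometimes report something else, mostly with a low value. They report only what shows in the picture. A call takes as long as a camera call. They do not tell look-alikes from the thing itself.
- trace(name, camera): "region" (420x560 bool, what is visible of it) and "at" ([row, column] in pixels, amid what is visible of it).
- tip_of(name, camera): "at" ([row, column] in pixels: a listed point, or the origin of a listed thing).
The state is a dict: "t": time; "q": joint angles; "joint_vel": joint speeds; "joint_efforts": joint torques, N m; "tcp_pos": TCP position; "ee_rot": TCP orientation; "ft_force": force on the tool from outside, world axes, zero at the start; "moment": the same for the moment, N m; "gripper_width": finger opening in m; "grasp_force": force on a finger pad.
Only numpy, scipy, OpenCV 4.12 (cv2) and the standard library are available. Lean on these libraries where they do the work, as an engineer would, in place of code of your own. Each camera call takes 0.05 s, during which the arm holds its last target. There are 200 camera calls.

## Task

We are hanging a small cabinet door: of the two pale wooden stiles standing on the desk, pick up the one whose hinge knuckle is short enough to fit the gap between the two knuckles on the fixed jamb block, and without ramming the block bring that knuckle into the gap so that the three holes line up, upright and one above the other, ready for the pin to be dropped in from above. Finish while still holding the stile there, still and in the air, its knuckle midway between the other two and the stile not resting on or leaning against anything; leave the other stile, the jars and the pin in its block where they stand.

Things in the scene. Friction and masses are not known exactly. Their poses are not given: they have to be found in the camera images.
- short_stile: Pale wood block on end, 60 (x) by 30 (y) by 120 mm tall, about 0.2 kg; grip it across the 30 mm, near the top. Origin: centre of the underside, z up. Its +x edge carries a steel hinge leaf with one upright tube (knuckle): axis at x = 51, y = 0 mm, outer diameter 24, bore 14 mm. Its knuckle is SHORT: 28 mm tall, 51 to 79 mm above the underside; it fits the gap.
- short_stile_knuckle (a point): Centre of the short stile's knuckle hole, half way up the knuckle: (51, 0, 65) mm in the stile's frame.
- long_stile: Pale wood block on end, 60 (x) by 30 (y) by 120 mm tall, about 0.2 kg; grip it across the 30 mm, near the top. Origin: centre of the underside, z up. Its +x edge carries a steel hinge leaf with one upright tube (knuckle): axis at x = 51, y = 0 mm, outer diameter 24, bore 14 mm. Its knuckle is LONG, 84 mm: does not fit. Bystander.
- jamb_block: Fixed wooden post, 40 (x) by 80 (y) mm, top 165 mm above the desk, on a 12 mm plywood foot 120 mm wide, from 20 mm before (-x) to 90 mm behind the post's centre. Origin: centre of the post at desk level. Its -x face, turned roughly to the robot, has a steel hinge leaf with two upright tubes (knuckles), outer diameter 24, bore 14 mm, on one vertical axis at x = -41, y = 0 mm.
- jamb_gap (a point): Centre of the 40 mm gap (heights 85 to 125 mm) between the jamb's knuckles, on their axis: (-41, 0, 105) mm in the jamb block's frame. Same axes as the block. The leaf's plate is 18 mm behind the axis. The stile's knuckle enters level from the front (-x side), the stile's +x then pointing along the jamb's +x, or up to 30 degrees off.
- pin_block: Bystander: small dark wood block 60x45x35 mm with the steel hinge pin (8 mm thick, brass head) standing in it, top 102 mm high. Origin: centre of the underside.
- jar_gold: Bystander: small glass jar with a whitish lid, 49 mm across, 66 mm tall. Origin: centre of the underside.
- jar_red: Bystander: small glass jar with a black lid, 49 mm across, 59 mm tall. Origin: centre of the underside.
There are look-alikes about, which are no part of the job. Leave any blue or pink look-alike of the short_stile alone.

How it is judged:
On the way, in this order (a step that is already met when the one before it is completed fails the run):
1. the stile with the short knuckle is lifted clear of the desk in the fingers (contact force between the fingers and short_stile above 1 N and height (world z) of short_stile above 0.015 m), for 0.2 s.
2. its knuckle is in the gap with the holes in line, held by the fingers (contact force between the fingers and short_stile above 1 N and horizontal distance between short_stile_knuckle and jamb_gap below 0.005 m and z of short_stile_knuckle in the frame of jamb_gap between -0.005 and 0.005 m and angle between short_stile's own z axis and vertical below 0.09 rad), for 0.2 s.
At the end, for the whole second after the job is handed in: The fingers hold the short-knuckle stile in the air (over 1 N on it), upright within 0.09 rad, its knuckle's hole within 5 mm of the jamb's hinge axis and within 5 mm of mid-gap in height, bearing on the jamb block with less than 2 N, and still (under 20 mm/s and 0.1 rad/s) (all of step 2 and contact force between short_stile and jamb_block below 2 N and linear speed of short_stile below 0.02 m/s and angular speed of short_stile below 0.1 rad/s); the arm keeps its last pose, push and grip.
It fails at once if the stile with the long knuckle is moved more than 30 mm or tipped over (distance of long_stile from where it was at the start of the episode above 0.03 m or angle between long_stile's own z axis and vertical above 0.5 rad).
It fails at once if the block with the hinge pin is moved more than 30 mm or tipped over (distance of pin_block from where it was at the start of the episode above 0.03 m or angle between pin_block's own z axis and vertical above 0.5 rad).
It fails at once if the white-lidded jar is moved more than 30 mm or tipped over (distance of jar_gold from where it was at the start of the episode above 0.03 m or angle between jar_gold's own z axis and vertical above 0.5 rad).
It fails at once if the black-lidded jar is moved more than 30 mm or tipped over (distance of jar_red from where it was at the start of the episode above 0.03 m or angle between jar_red's own z axis and vertical above 0.5 rad).
It fails at once if the stile is rammed against the jamb block (more than 30 N) (contact force between short_stile and jamb_block above 30 N).
It also fails if it takes over 38 s, if anything falls off the work surface, if the arm or the gripper's body presses on something with over 40 N, if the wrist force passes 120 N, or if a joint passes its speed limit or range.

## Working session

There is one attempt and no reset: what is moved stays moved. The work goes in short steps, Python scripts to look and compute and a tool call to move; the robot and the scene stay as the last step left them, time stands still between calls to the robot, and variables do not carry over. Pictures are saved under pics/ and viewed, at most 10 in all, crops included, and the job is handed in when it is done.

Besides the shell and the picture viewer there is one more tool, called in YAML: its name, and indented under it one key for each argument. move_arm: Moves the arm, as the interface text tells. Its arguments: {"type":"object","properties":{"targets":{"type":"array","items":{"type":"array","items":{"type":"number"}}},"squeeze":{"type":"number"}},"required":["targets"]}

```bash
ls; mkdir -p pics
cat > h.py <<'E'
import numpy as np,cv2
from plant import ctrl,capture,camera_info,trace,tip_of
def ray(ci,rc):
    v=np.array([(rc[1]-ci['cx'])/ci['fx'],(rc[0]-ci['cy'])/ci['fy']]);u=v.copy()
    for _ in range(20): u=v/(1+ci['k1']*(u@u))
    d=np.array(ci['rotation'])@np.array([u[0],u[1],1]);return np.array(ci['position']),d
def atz(ci,rc,z):
    p,d=ray(ci,rc);return p+d*(z-p[2])/d[2]
def proj(ci,P):
    c=(np.atleast_2d(P)-ci['position'])@np.array(ci['rotation']);u=c[:,:2]/c[:,2:]
    u=u*(1+ci['k1']*(u**2).sum(1,keepdims=True))
    return np.c_[u[:,1]*ci['fy']+ci['cy'],u[:,0]*ci['fx']+ci['cx']]
def save(n,im): cv2.imwrite('pics/'+n+'.png',im[:,:,::-1])
E
python3 - <<'E'
from h import *
a=capture('scene');save('scene',a);b=capture('top');save('top',b)
for c in('scene','top'):
    ci=camera_info(c);print(c,{k:np.round(v,3).tolist() for k,v in ci.items()})
    for n in('short_stile','long_stile','jamb_block','short_stile_knuckle','jamb_gap','pin_block'):
        print(n,[(np.round(x['at'],1).tolist(),round(x['conf'],2)) for x in tip_of(n,c)][:4])
print(np.round(ctrl.state()['ee_rot'],3), ctrl.state()['t'])
E
```

```text
pics
scene {'fx': 383.379, 'fy': 383.379, 'cx': 278.316, 'cy': 207.266, 'k1': 0.03, 'position': [0.023, -0.679, 0.611], 'rotation': [[0.814, -0.308, 0.493], [-0.581, -0.418, 0.699], [-0.009, -0.855, -0.519]]}
short_stile [([204.0, 286.1], 0.93), ([215.9, 217.1], 0.76), ([236.8, 205.6], 0.7), ([280.4, 359.9], 0.2)]
long_stile [([280.9, 305.0], 0.83), ([192.4, 336.8], 0.19)]
jamb_block [([224.0, 344.7], 0.86)]
short_stile_knuckle [([182.8, 267.9], 0.81), ([226.3, 209.5], 0.67), ([194.3, 232.3], 0.62)]
jamb_gap [([195.0, 331.1], 0.74), ([190.8, 255.9], 0.44)]
pin_block [([191.2, 255.7], 0.58)]
top {'fx': 391.989, 'fy': 391.989, 'cx': 283.768, 'cy': 213.065, 'k1': -0.037, 'position': [0.464, 0.023, 0.94], 'rotation': [[0.028, -0.996, 0.079], [-1.0, -0.028, 0.002], [-0.0, -0.079, -0.997]]}
short_stile [([174.7, 231.6], 0.9), ([154.7, 313.3], 0.67), ([290.1, 236.8], 0.64)]
long_stile [([246.0, 362.0], 0.79), ([150.1, 309.1], 0.44)]
jamb_block [([149.8, 309.3], 0.88)]
short_stile_knuckle [([292.4, 257.4], 0.88), ([237.5, 204.3], 0.84), ([179.8, 209.3], 0.59)]
jamb_gap [([155.1, 315.4], 0.71)]
pin_block [([180.4, 178.9], 0.73)]
[[-0.932  0.362  0.   ]
 [ 0.362  0.932  0.   ]
 [ 0.     0.    -1.   ]] 0.7
```

View pics/scene.png

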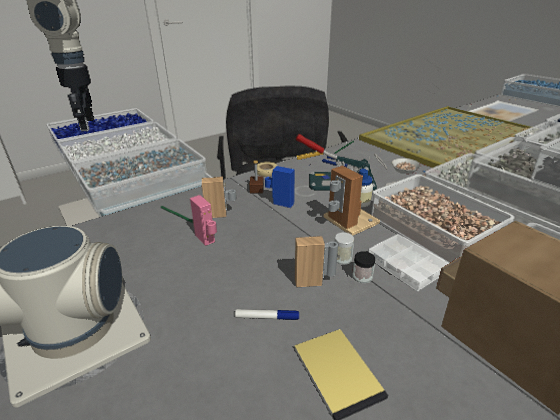

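View pics/top.png

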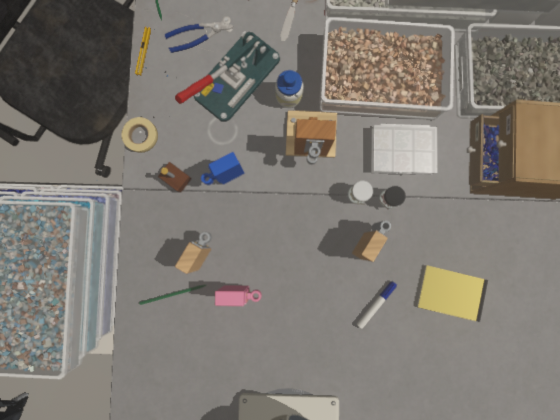

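Run:
```python
from h import *
T=camera_info('top');S=camera_info('scene')
print('knuckle',atz(T,(237.5,204.3),.065),atz(S,(194.3,232.3),.065))
print('gap',atz(T,(155.1,315.4),.105),atz(S,(195,331.1),.105))
print('jamb0',atz(T,(149.8,309.3),0),atz(S,(224,344.7),0))
t=cv2.imread('pics/top.png');s=cv2.imread('pics/scene.png')
r=lambda im,y,x,h,w,k:cv2.resize(im[y:y+h,x:x+w],None,fx=k,fy=k,interpolation=cv2.INTER_CUBIC)
A=r(t,225,165,60,60,5);B=r(t,105,275,60,70,5)
C=r(s,165,185,60,60,5);D=r(s,160,320,75,70,4)
o=np.zeros((600,660,3),np.uint8)
o[:300,:300]=A;o[:300,305:655]=B;o[300:,:300]=C;o[300:,305:585]=D
cv2.imwrite('pics/crop.png',o)
```

```text
knuckle [0.47432179 0.20115164 0.065     ] [0.47611799 0.19542344 0.065     ]
gap [ 0.6584504  -0.03970722  0.105     ] [ 0.65435762 -0.02963827  0.105     ]
jamb0 [ 0.69556345 -0.03248038  0.        ] [ 0.70264478 -0.0433772   0.        ]
```

View pics/crop.png

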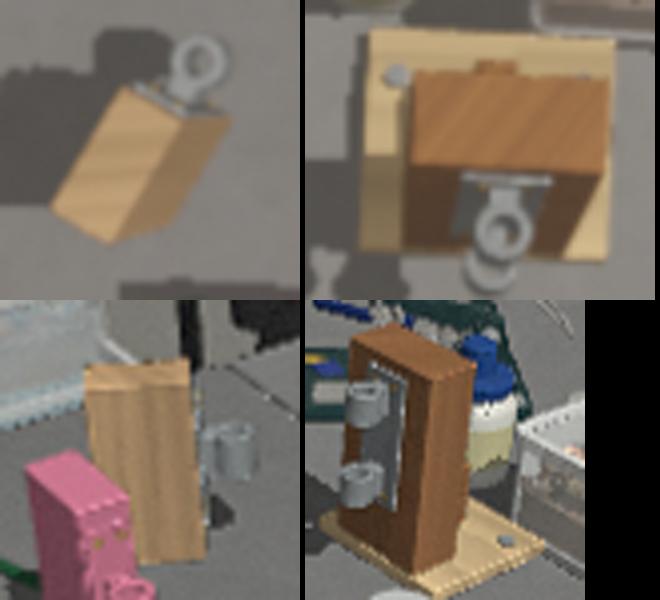

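Run:
```python
from h import *
T=camera_info('top');S=camera_info('scene')
def px(x,y,x0,y0,k,ox=0,oy=0): return ((y-oy+.5)/k-.5+y0,(x-ox+.5)/k-.5+x0)
tp=np.array([atz(T,px(x,y,165,225,5),.12) for x,y in((125,88),(188,125),(108,243),(50,208))]);print(tp[:,:2].round(4))
for a,b in((0,1),(1,2),(3,2),(0,3)):
    d=tp[b]-tp[a];print(np.linalg.norm(d),np.degrees(np.arctan2(d[1],d[0])))
print('ctr',tp.mean(0)); print('kn',atz(T,px(197,63,165,225,5),.079),'knS',)
jp=np.array([atz(T,px(x,y,275,105,5,305),.165) for x,y in((413,70),(607,78),(602,172),(412,163))]);print(jp[:,:2].round(4))
for a,b in((0,1),(1,2),(3,2),(0,3)):
    d=jp[b]-jp[a];print(np.linalg.norm(d),np.degrees(np.arctan2(d[1],d[0])))
print('jc',jp.mean(0))
for z in(.14,.15,.16): print('ring',atz(T,px(504,230,275,105,5,305),z))
# scene
js=[atz(S,px(x,y,320,160,4,305,300),.165) for x,y in((395,325),(475,368),(430,385),(350,343))];print(np.round(js,4))
ss=[atz(S,px(x,y,185,165,5,0,300),.12) for x,y in((88,370),(190,382),(185,360),(95,358))];print(np.round(ss,4))
for z in (.14,.15,.16):print('ringS',atz(S,px(364,388,320,160,4,305,300),z))
print('knS',atz(S,px(237,430,185,165,5,0,300),.079))
```

```text
[[0.463  0.2204]
 [0.4484 0.1933]
 [0.3985 0.2246]
 [0.4122 0.2495]]
0.030791404423463634 -118.37649604804317
0.05888204969298279 147.86361365662466
0.0284539238290339 -118.8327974339319
0.05854851703005873 150.13308953781066
ctr [0.43053682 0.22196097 0.12      ]
kn [0.47480282 0.19899496 0.079     ] knS
[[ 0.7187  0.0052]
 [ 0.7176 -0.0735]
 [ 0.6786 -0.072 ]
 [ 0.6801  0.0047]]
0.07872005007505654 -90.75768581977607
0.039013905320689955 177.9042966920541
0.07675596876830407 -91.12131168244025
0.038530577394485184 -179.18923955866455
jc [ 0.69875146 -0.03389553  0.165     ]
ring [ 0.65975839 -0.03479697  0.14      ]
ring [ 0.65731745 -0.03407079  0.15      ]
ring [ 0.65487652 -0.03334462  0.16      ]
[[ 0.7121 -0.0046  0.165 ]
 [ 0.7081 -0.0824  0.165 ]
 [ 0.6682 -0.0823  0.165 ]
 [ 0.6689 -0.0072  0.165 ]]
[[0.4071 0.2371 0.12  ]
 [0.4464 0.1897 0.12  ]
 [0.4572 0.2156 0.12  ]
 [0.417  0.2485 0.12  ]]
ringS [ 0.66639765 -0.02595258  0.14      ]
ringS [ 0.6527312  -0.03981811  0.15      ]
ringS [ 0.63906474 -0.05368365  0.16      ]
knS [0.47466913 0.19260541 0.079     ]
```

move_arm:
  targets:
    - [-0.05,-0.03,0,0,0,0.03,0]
    - [-0.11,-0.062,0,0,0,0.06,0]
    - [-0.16,-0.094,0,0,0,0.09,0]
    - [-0.22,-0.13,0,0,0,0.12,0]
    - [-0.27,-0.16,0,0,0,0.15,0]
    - [-0.31,-0.18,0,0,0,0.166,0]
    - [-0.321,-0.188,0,0,0,0.166,0]
    - [-0.321,-0.188,0,0,0,0.166,0]
    - [-0.321,-0.188,0,0,0,0.166,0]

```text
t: 1.82
tcp_pos: [0.4296, 0.2219, 0.2313]
ee_rot: [[-0.86, 0.51, -0.0], [0.51, 0.86, 0.0], [0.0, 0.0, -1.0]]
ft_force: [0.4, -0.4, 0.8]
gripper_width: 0.0853
grasp_force: 0.0
```

Run:
```python
from h import *
s=ctrl.state();W=camera_info('wrist');a=capture('wrist');save('w1',a)
print(s['t'],s['tcp_pos'],s['ee_rot'].round(3) if hasattr(s['ee_rot'],'round') else s['ee_rot'],s['q'])
print({k:np.round(v,3).tolist() for k,v in W.items()})
for n in('short_stile_knuckle','short_stile'):
    for x in tip_of(n,'wrist')[:3]: print(n,np.round(x['at'],1),x['conf'],atz(W,x['at'],.065 if 'k' in n else 0))
c=np.array([.4305,.222]);y=np.radians(-30.7);R=np.array([[np.cos(y),-np.sin(y)],[np.sin(y),np.cos(y)]])
P=[list(c+R@np.array(v))+[z] for v,z in (((-.03,-.015),.12),((.03,-.015),.12),((.03,.015),.12),((-.03,.015),.12),((.051,0),.079))]
for q in proj(W,P):
    print(q); 
    if abs(q).max()<2000: cv2.circle(a,(int(q[1]),int(q[0])),3,(255,0,0),-1)
save('w1o',a)
```

```text
1.825 [0.42960974 0.22192591 0.2313485 ] [[-0.86  0.51 -0.  ]
 [ 0.51  0.86  0.  ]
 [ 0.    0.   -1.  ]] [ 3.02878354e-01  1.45186731e-01 -1.25551968e-01  1.30015244e+00
  2.88761893e-04  8.38519646e-01]
{'fx': 351.517, 'fy': 351.517, 'cx': 278.155, 'cy': 211.066, 'k1': -0.027, 'position': [0.366, 0.261, 0.374], 'rotation': [[0.51, 0.824, 0.248], [0.86, -0.489, -0.146], [0.001, 0.288, -0.958]]}
short_stile_knuckle [194.8 103.6] 0.8 [0.35157952 0.08506742 0.065     ]
short_stile_knuckle [345.6 345.9] 0.8 [0.60787447 0.19977937 0.065     ]
short_stile_knuckle [243.9 278.7] 0.74 [0.47404969 0.19771209 0.065     ]
short_stile [175.9 276.9] 0.93 [0.4280568  0.22288951 0.        ]
short_stile [341.3 314.3] 0.86 [0.63264302 0.15578761 0.        ]
short_stile [154. 166.] 0.66 [0.34759821 0.13375844 0.        ]
[170.31819238 256.49553835]
[246.80683504 257.84277907]
[246.80542027 296.43082828]
[170.3220753  297.68105117]
[250.9051773  277.24376625]
```

View pics/w1o.png

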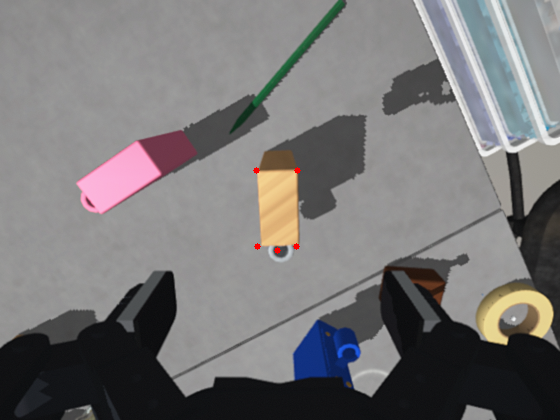

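move_arm:
  targets:
    - [0,0,0.05,0,0,0,0]
    - [0,0,0.1,0,0,0,0]
    - [0,0,0.135,0,0,0,0]
    - [0,0,0.148,0,0,0,0]
    - [0,0,0.148,0,0,0,0]
    - [0,0,0.148,0,0,0,0.4]
    - [0,0,0.148,0,0,0,0.7]
    - [0,0,0.148,0,0,0,1]
    - [0,0,0.148,0,0,0,1]
    - [0,0,0.148,0,0,0,1]
    - [0,0,0.148,0,0,0,1]
    - [0,0,0.148,0,0,0,1]
  squeeze: 60

```text
t: 3.48
tcp_pos: [0.4308, 0.2212, 0.0841]
ee_rot: [[-0.859, 0.511, 0.002], [0.511, 0.859, 0.001], [-0.001, 0.001, -1.0]]
ft_force: [-0.0, -0.8, 6.0]
gripper_width: 0.0295
grasp_force: 58.6
```

move_arm:
  targets:
    - [0,0,-0.02,0,0,0,1]
    - [0,0,-0.04,0,0,0,1]
    - [-0.02,-0.015,-0.04,0,0,-0.04,1]
    - [-0.055,-0.04,-0.04,0,0,-0.12,1]
    - [-0.095,-0.07,-0.04,0,0,-0.22,1]
    - [-0.135,-0.1,-0.04,0,0,-0.32,1]
    - [-0.175,-0.13,-0.04,0,0,-0.42,1]
    - [-0.205,-0.153,-0.04,0,0,-0.49,1]
    - [-0.221,-0.1645,-0.04,0,0,-0.519,1]
    - [-0.221,-0.1645,-0.04,0,0,-0.519,1]
    - [-0.221,-0.1645,-0.04,0,0,-0.519,1]
    - [-0.221,-0.1645,-0.04,0,0,-0.519,1]

```text
t: 4.97
tcp_pos: [0.5358, -0.0324, 0.1233]
ee_rot: [[-1.0, 0.017, -0.0], [0.017, 1.0, 0.0], [0.0, 0.0, -1.0]]
ft_force: [0.0, 0.4, -3.1]
gripper_width: 0.0293
grasp_force: 59.1
```

Run:
```python
from h import *
s=ctrl.state();print(s['t'],np.round(s['tcp_pos'],4),np.round(s['ee_rot'],3),s['gripper_width'],s['grasp_force'],np.round(s['ft_force'],1))
o=np.zeros((600,800,3),np.uint8)
I={}
for n in('wrist','top','scene'):
    I[n]=(camera_info(n),capture(n)[:,:,::-1].copy());cv2.imwrite('pics/%s_b.png'%n,I[n][1])
    for k,z in(('short_stile_knuckle',.105),('jamb_gap',.105)):
        for x in tip_of(k,n)[:3]: print(n,k,np.round(x['at'],1),round(x['conf'],2),atz(I[n][0],x['at'],z).round(4))
r=lambda im,y,x,h,w,k:cv2.resize(im[y:y+h,x:x+w],None,fx=k,fy=k,interpolation=cv2.INTER_CUBIC)
o[:300,:400]=r(I['top'][1],110,270,75,100,4);o[300:,:400]=r(I['scene'][1],155,270,75,100,4)
o[:300,400:]=cv2.resize(I['wrist'][1],(400,300))
o[300:,400:]=r(I['wrist'][1],210,180,150,200,2)
cv2.imwrite('pics/b.png',o)
```

```text
4.975 [ 0.5358 -0.0324  0.1233] [[-1.     0.017 -0.   ]
 [ 0.017  1.     0.   ]
 [ 0.     0.    -1.   ]] 0.02926653927675055 59.12125110626221 [ 0.   0.4 -3.1]
top short_stile_knuckle [294.3 259.1] 0.95 [0.3578 0.0724 0.105 ]
top short_stile_knuckle [180.9 210.4] 0.89 [0.5959 0.1852 0.105 ]
scene short_stile_knuckle [206.  312.5] 0.73 [ 0.5776 -0.0441  0.105 ]
scene short_stile_knuckle [226.  211.1] 0.62 [0.3265 0.0274 0.105 ]
scene short_stile_knuckle [193.2 331.7] 0.29 [ 0.6623 -0.0232  0.105 ]
scene jamb_gap [193.1 332.8] 0.9 [ 0.6651 -0.0246  0.105 ]
scene jamb_gap [235.  297.6] 0.36 [ 0.4684 -0.1222  0.105 ]
scene jamb_gap [277.8 360.8] 0.31 [ 0.4792 -0.3076  0.105 ]
```

View pics/b.png

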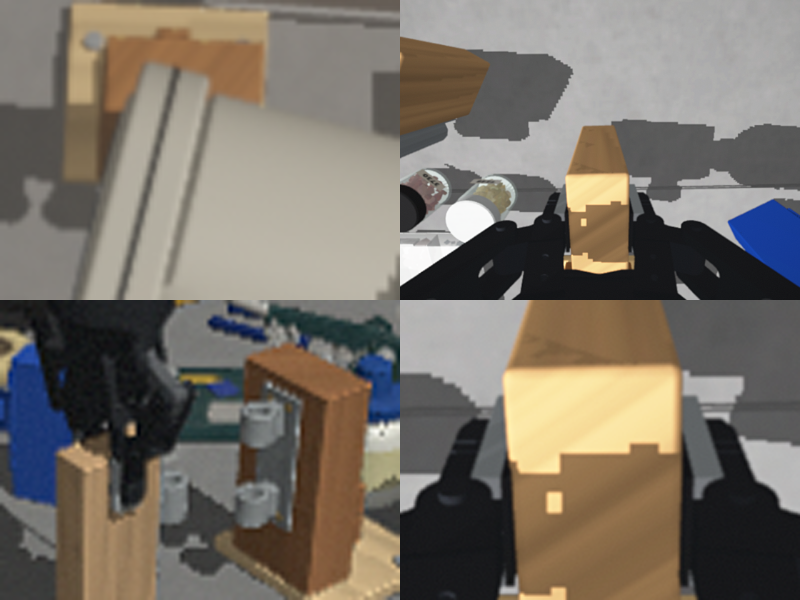

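Run:
```python
from h import *
S=camera_info('scene');T=camera_info('top')
def draw(im,ci,y0,x0,h,w,k,things):
    o=cv2.resize(im[y0:y0+h,x0:x0+w],None,fx=k,fy=k,interpolation=cv2.INTER_CUBIC)
    for P,c in things:
        q=(proj(ci,P)-[y0,x0]+.5)*k-.5
        cv2.polylines(o,[np.round(q[:,::-1]).astype(int)],False,c,1)
    return o
th=np.linspace(0,2*np.pi,40)
circ=lambda x,y,z,r:np.c_[x+r*np.cos(th),y+r*np.sin(th),0*th+z]
def jamb(cx,cy,yaw):
    R=lambda v:[cx+v[0]*np.cos(yaw)-v[1]*np.sin(yaw),cy+v[0]*np.sin(yaw)+v[1]*np.cos(yaw),v[2]]
    sq=lambda z:np.array([R((a,b,z)) for a,b in((-.02,-.04),(.02,-.04),(.02,.04),(-.02,.04),(-.02,-.04))])
    L=[(sq(.165),(255,255,0)),(sq(.012),(255,255,0))]
    L.append((np.array([R((-.02,-.04,.012)),R((-.02,-.04,.165))]),(255,255,0)))
    a=R((-.041,0,0))
    for z in(.145,.125,.085,.065): L.append((circ(a[0],a[1],z,.012),(0,255,0)))
    return L
J=jamb(.699,-.0338,np.radians(-1))
K=[(circ(.586,-.033,z,.012),(0,0,255)) for z in(.091,.119)]
c=np.array([.5355,-.0325]);sq=np.array([[c[0]+a,c[1]+b,.16] for a,b in((-.03,-.015),(.03,-.015),(.03,.015),(-.03,.015),(-.03,-.015))])
K.append((sq,(0,0,255)));K.append((sq-[0,0,.12],(0,0,255)))
o=np.zeros((600,800,3),np.uint8)
o[:,:480]=draw(cv2.imread('pics/scene_b.png'),S,155,280,100,80,6,J+K)
o[:350,480:800]=draw(cv2.imread('pics/top.png'),T,105,280,70,64,5,J)
cv2.imwrite('pics/fit.png',o)
```

```text
(no output)
```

View pics/fit.png

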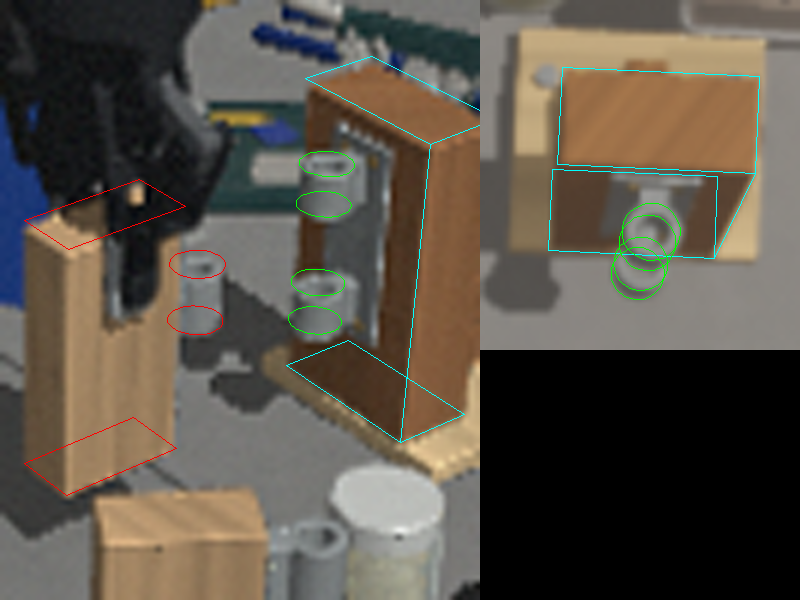

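move_arm:
  targets:
    - [-0.012,0,-0.001,0,0,0,1]
    - [-0.026,0,-0.001,0,0,0,1]
    - [-0.04,0,-0.001,0,0,0,1]
    - [-0.05,0,-0.001,0,0,0,1]
    - [-0.058,0,-0.001,0,0,0,1]
    - [-0.064,0,-0.001,0,0,0,1]
    - [-0.068,0.0005,-0.001,0,0,0,1]
    - [-0.07,0.0005,-0.001,0,0,0,1]
    - [-0.07,0.0005,-0.001,0,0,0,1]
    - [-0.07,0.0005,-0.001,0,0,0,1]

```text
t: 6.68
tcp_pos: [0.606, -0.0341, 0.1243]
ee_rot: [[-1.0, 0.018, -0.0], [0.018, 1.0, -0.0], [0.0, -0.0, -1.0]]
ft_force: [-0.1, -0.6, -1.8]
gripper_width: 0.0298
grasp_force: 59.1
```

Run:
```python
from h import *
s=ctrl.state();print(s['t'],np.round(s['tcp_pos'],4),np.round(s['ee_rot'],3),s['gripper_width'],s['grasp_force'],np.round(s['ft_force'],1))
S=camera_info('scene');a=capture('scene')[:,:,::-1].copy();cv2.imwrite('pics/sc_c.png',a)
y0,x0=172,310
o=cv2.resize(a[y0:y0+45,x0:x0+50],None,fx=13,fy=13,interpolation=cv2.INTER_CUBIC)
cv2.imwrite('pics/c.png',o[:590])
k=np.array([s['tcp_pos'][0]+.0503,s['tcp_pos'][1]-.0009])
print(k)
for z in(.145,.125,.119,.105,.091,.085,.065): 
    print(z,(proj(S,[k[0],k[1],z])[0]-[y0,x0]+.5)[::-1]*13-.5)
```

```text
6.675 [ 0.606  -0.0341  0.1243] [[-1.     0.018 -0.   ]
 [ 0.018  1.    -0.   ]
 [ 0.    -0.    -1.   ]] 0.029805575220888454 59.14460778236389 [-0.1 -0.6 -1.8]
[ 0.65625438 -0.03495882]
0.145 [317.70171542 139.46815165]
0.125 [311.15157349 226.89228516]
0.119 [309.21528484 252.76885812]
0.105 [304.74766523 312.53205138]
0.091 [300.34918087 371.44962641]
0.085 [298.48485972 396.44595206]
0.065 [292.35827133 478.68980418]
```

View pics/c.png

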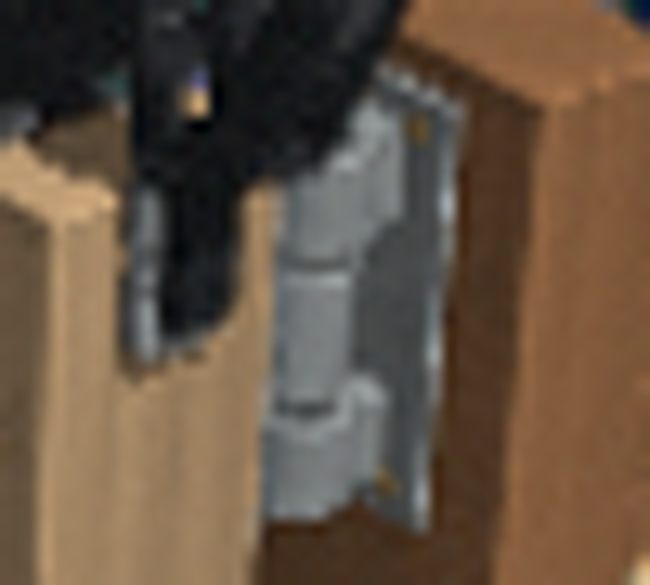

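Run:
```python
import cv2
g=cv2.imread('pics/sc_c.png',0)
print('     ',*range(328,346))
for r in range(182,213): print(r,*g[r,328:346])
```

```text
328 329 330 331 332 333 334 335 336 337 338 339 340 341 342 343 344 345
182 24 18 17 27 27 26 19 24 54 113 140 128 118 66 76 69 85 75
183 23 23 30 22 44 38 22 60 103 129 142 112 123 68 65 73 98 70
184 25 20 30 36 36 37 46 111 158 150 117 123 124 66 69 74 110 60
185 25 24 46 41 48 77 86 123 120 126 119 126 121 67 70 76 114 42
186 23 73 92 89 82 109 116 125 124 125 117 125 122 66 69 80 131 51
187 56 134 133 125 95 109 118 125 124 123 113 123 123 69 71 88 165 51
188 66 129 130 122 96 108 116 123 124 121 113 116 112 68 72 82 151 51
189 62 131 133 131 98 113 117 123 124 125 121 88 70 71 74 74 113 49
190 66 131 128 111 102 117 122 128 122 120 97 70 72 69 73 75 116 53
191 77 131 126 90 91 113 123 124 104 110 68 71 72 71 74 82 110 52
192 91 129 128 96 88 87 86 92 95 105 73 72 73 73 76 84 84 58
193 86 128 133 110 126 129 137 155 149 87 76 75 74 70 74 82 77 52
194 90 131 141 109 110 121 128 127 123 85 71 71 73 70 74 96 64 54
195 112 127 140 105 109 121 124 129 121 77 70 71 66 68 73 107 55 56
196 127 127 135 101 110 122 123 127 120 77 74 69 69 70 72 109 42 56
197 128 127 131 110 112 120 126 125
[... 339 characters left out ...]
143 138 156 121 69 72 75 107 55 60
203 124 129 128 80 83 70 75 94 144 119 121 106 68 68 80 85 53 59
204 123 130 125 120 118 106 123 141 148 115 124 95 68 72 79 76 56 56
205 125 125 93 103 124 133 141 127 119 117 125 94 70 73 86 71 58 56
206 125 125 94 97 109 117 121 124 122 118 124 91 68 75 100 64 58 56
207 122 129 92 99 113 119 120 125 120 119 124 84 66 78 107 47 56 57
208 125 138 99 101 112 119 123 121 116 113 114 93 68 77 111 51 56 59
209 128 134 93 106 113 119 126 124 113 80 72 67 79 76 137 51 53 57
210 127 136 93 113 119 127 129 118 101 55 76 64 68 80 148 53 56 56
211 126 131 83 114 110 118 126 74 48 48 54 61 65 74 117 54 61 60
212 130 131 56 43 47 50 44 49 53 50 49 50 52 65 97 54 56 54
```

move_arm:
  targets:
    - [-0.0015,0.0005,0,0,0,0,1]
    - [-0.003,0.001,0,0,0,0,1]
    - [-0.003,0.001,0,0,0,0,1]
    - [-0.003,0.001,0,0,0,0,1]
    - [-0.003,0.001,0,0,0,0,1]
    - [-0.003,0.001,0,0,0,0,1]

```text
t: 7.48
tcp_pos: [0.6091, -0.0331, 0.1243]
ee_rot: [[-1.0, 0.018, 0.0], [0.018, 1.0, -0.0], [-0.0, -0.0, -1.0]]
ft_force: [-0.3, -0.0, -3.2]
gripper_width: 0.0296
grasp_force: 59.1
```

Run:
```python
from h import *
s=ctrl.state();print(s['t'],np.round(s['tcp_pos'],4),s['gripper_width'],s['grasp_force'],np.round(s['ft_force'],1))
a=capture('scene')[:,:,::-1].copy();save('sc_d',a[:,:,::-1])
g=cv2.cvtColor(a,cv2.COLOR_BGR2GRAY)
for r in range(186,212): print(r,*g[r,328:346])
T=camera_info('top');t=capture('top')
for k in('short_stile_knuckle','jamb_gap'):
    print(k,[(np.round(x['at'],1),round(x['conf'],2)) for x in tip_of(k,'scene')][:3])
t=t[:,:,::-1]
o=np.hstack([cv2.resize(t[115:175,280:340],None,fx=6,fy=6,interpolation=3),cv2.resize(a[175:220,310:355],None,fx=8,fy=8,interpolation=2)])
cv2.imwrite('pics/d.png',o)
```

```text
7.475 [ 0.6091 -0.0331  0.1243] 0.02961475094139488 59.1454142332077 [-0.3 -0.  -3.2]
186 24 51 102 135 106 109 117 118 121 127 117 125 125 68 68 82 129 52
187 30 87 134 131 104 107 120 122 126 122 115 124 123 68 70 88 166 51
188 35 85 129 132 101 109 116 126 125 122 115 118 113 71 72 86 154 51
189 34 90 131 141 107 114 117 124 125 125 120 86 72 72 71 77 112 53
190 44 106 129 138 100 117 126 127 120 120 98 70 73 70 71 78 114 52
191 52 110 131 135 95 115 122 125 104 126 63 73 75 72 72 80 113 54
192 46 110 132 127 75 76 97 91 102 148 70 71 74 72 73 83 85 54
193 51 111 129 129 81 112 155 152 144 116 78 73 74 74 74 83 79 53
194 59 132 129 125 91 116 118 126 129 116 72 73 74 68 76 98 66 54
195 76 129 130 122 111 116 121 126 128 116 69 73 68 70 75 108 52 58
196 112 125 129 126 104 116 123 127 127 110 72 69 70 67 74 113 46 55
197 127 123 132 138 89 119 127 125 123 99 71 72 67 68 76 121 50 54
198 128 125 131 134 108 118 126 126 122 97 73 74 71 65 81 143 50 59
199 126 128 128 112 109 118 123 126 122 91 72 73 71 67 83 152 53 57
200 128 124 131 125 111 119 124 126 124 94 86 70 70 71 78 123 54 5
[... 203 characters left out ...]
204 126 129 137 104 116 105 125 143 149 117 121 94 70 72 79 76 55 58
205 125 127 131 102 126 136 141 125 120 118 124 94 68 74 84 69 57 60
206 124 123 129 101 110 117 121 124 121 121 125 92 71 74 105 63 56 58
207 125 126 131 98 113 122 120 124 120 119 122 84 69 75 107 50 58 58
208 126 126 123 90 111 119 125 121 118 113 113 92 68 75 114 53 53 58
209 125 126 124 102 114 121 126 123 114 79 74 66 76 79 137 52 56 59
210 127 129 126 113 117 126 130 122 98 56 77 67 67 82 147 51 58 57
211 123 134 131 113 110 122 126 76 48 53 55 61 65 74 116 53 55 61
short_stile_knuckle [(array([183.7, 268. ]), 0.9), (array([228.9, 210.1]), 0.84), (array([194.2, 332.6]), 0.73)]
jamb_gap [(array([192.9, 333.4]), 0.74)]
```

View pics/d.png

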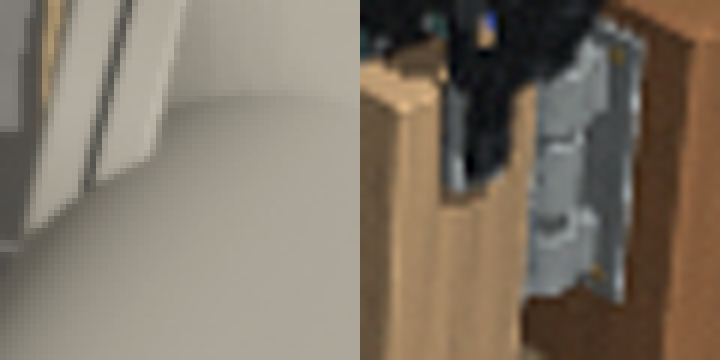

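move_arm:
  targets:
    - [0.0005,-0.0008,0.0005,0,0,0,1]
    - [0.0005,-0.0008,0.0005,0,0,0,1]
    - [0.0005,-0.0008,0.0005,0,0,0,1]
    - [0.0005,-0.0008,0.0005,0,0,0,1]
    - [0.0005,-0.0008,0.0005,0,0,0,1]
    - [0.0005,-0.0008,0.0005,0,0,0,1]
    - [0.0005,-0.0008,0.0005,0,0,0,1]
    - [0.0005,-0.0008,0.0005,0,0,0,1]

```text
t: 8.68
tcp_pos: [0.6086, -0.0339, 0.1238]
ee_rot: [[-1.0, 0.018, -0.0], [0.018, 1.0, -0.0], [0.0, -0.0, -1.0]]
ft_force: [0.0, 0.3, -2.8]
gripper_width: 0.0294
grasp_force: 59.1
```

Run:
```python
from h import *
s=ctrl.state();print(s['t'],np.round(s['tcp_pos'],4),s['grasp_force'],np.round(s['ft_force'],1),np.round(s['joint_vel'],3))
print(ctrl.finish_job())
```

```text
8.675 [ 0.6086 -0.0339  0.1238] 59.14496719837189 [ 0.   0.3 -2.8] [ 0.001 -0.     0.     0.     0.001  0.001]
the job is handed in; nothing more can be done
None
```

I handed the job in at 8.7 s, with the short-knuckle stile held still and upright in the gap; by my camera estimates its hole is within about 3 mm of the hinge axis and mid-height, with no sign of contact at the wrist, but no verdict came back.

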